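Undertone check of a blue ink in the torch beam

ROBOT

A 7-joint arm with a two-finger parallel gripper is mounted at the origin on the work surface. World frame = base frame: x ahead of the robot, y to its left, z up, the work surface at z = 0. Lengths are in m, angles in rad, forces in N, time in s.
With the tool pointing down it reaches from about 0.4 to 0.9 m from the base axis. Payload 5.6 kg.
Tool frame: the origin (TCP) lies midway between the tips of the shut fingers; the grasp point (between the pads) lies 19 mm behind it; y points along the fingers, z is the direction in which the jaws open and shut, and the axes are right-handed (so a half turn about y gives the same grasp; the last joint's range is limited). The gripper opens to 92 mm and grips with 3 to 60 N. Pads are 20 mm wide; open, the fingers measure 128 mm over their backs; the gripper's body (75 mm by 189 mm) begins 69 mm behind the grasp point.
Start: joints at [-1.254, 0.468, -0.012, 1.603, 0.006, 1.071, -0.056], TCP at [0.229, 0.608, 0.215] pointing down, gripper open.
Joint ranges: [-2.53, 2.53], [-0.31, 2.02], [-1.57, 1.55], [0.28, 2.44], [-1.29, 4.43], [0.15, 1.84], [-2.92, 2.92]. Speed limits (rad/s): [2.57, 2.57, 3.14, 3.14, 3.14, 3.14, 3.14].

INTERFACE

Orientations are given as a 3x3 rotation matrix whose columns are the frame's x, y, z axes.
In Python, from station import env, effector, solver, viewer, workorder, search_frame, tip_of gives the robot as it stands. Calls block until the motion is done:
- env.reach(position, orientation): joint-space move of the TCP to a pose.
- env.movel(position, frame=None, rate=0.15): straight line of the TCP; frame=None keeps the orientation; rate is the mean speed in m/s.
- env.goto_joints(angles): joint-space move.
- effector.release() and effector.grasp(squeeze=None): open the fingers fully, or close them until they stop; squeeze is the grip in N (None keeps the last).
- env.pause(seconds).
- solver.inverse_kinematics(position, orientation): joint angles nearest the present ones, or None.
- env.sense(): the state.
- viewer.read_camera(name): name is "scene" or "side" or "wrist"; returns (picture, depth): 384x512x3 uint8, red, green, blue; 384x512 float32, m along the optical axis (not along the pixel's ray), 0 where there is no reading.
- viewer.camera_info(name): a dict with "intrinsics" (3x3 intrinsics, pixels), "eye" and "rotation" of the camera in the world; the wrist camera has in their place "T_tool_cam" (4x4, takes a point from camera to tool coordinates, whose origin is the TCP and whose axes are the tool frame's). Camera axes: x right, y up, looking along -z (the intrinsics and any distortion apply to the point x, -y, -z); pixel columns grow to the right and rows downward; lengths in m; the calibration is good to about 2 mm. The wrist camera is an equidistant fisheye: a pixel r from the principal point sees the ray r / f radians off the axis. A picture is of the moment at which its call begins: read the wrist's pose just before it. camera_info takes no time and is no camera call.
A pose or a line that the arm cannot do raises env.PlanningError and nothing moves.
- workorder.finish_job(): hands the job in, once; it reports no verdict.
Trained networks look in the newest picture that a camera, given by its name, has taken for a name from the list of things; names that differ only in an ending like _2 or _b are one class to them, and where a whole thing is asked for, a point or a joint stands for the part that bears it (a point fixed in the world has none). Each returns a list of dicts, best first, with "score" (0 to 1); they miss things now and then, are a little off and sometimes report something else, mostly with a low value. They report only what shows in the picture. A call takes as long as a camera call. They do not tell look-alikes from the thing itself.
- search_frame(camera, name): "at" ([x, y, z] in m, in world coordinates, good to about 4 mm: the middle of the surface that is visible of it).
- tip_of(camera, name): "at" ([x, y, z] in m, in world coordinates, good to about 4 mm: a listed point, or the origin of a listed thing).
The state is a dict: "t": time; "joint_positions": joint angles; "joint_velocities": joint speeds; "tau": joint torques, N m; "ee_pos": TCP position; "tcp_rot": TCP orientation; "wrist_force": force on the tool from outside, world axes, zero at the start; "moment": the same for the moment, N m; "gripper_width": finger opening in m.
Only numpy, scipy, OpenCV 4.12 (cv2) and the standard library are available. Lean on these libraries where they do the work, as an engineer would, in place of code of your own. Each camera call takes 0.05 s, during which the arm holds its last target.

TASK

Check the undertone of the blue ink: lay the torch, which stands on its tail, on its side in the two V-notched rests of the viewing board with its lens towards the white card, without dropping it or letting it topple, and let go of it. Then pick up the glass block with the blue ink film by its two white frosted faces only, so that no finger touches the inked polished faces, and bring it upright into the beam half-way between the lens and the card, clear of the board, polished faces square to the beam and the film centred on it. Finish while still holding it there, steady in the gripper, and leave the red and yellow glasses and everything else where they are.

Things in the scene. Friction and masses are not known exactly. Their poses are not given: they have to be found in the camera images.
- viewing_board: Fixed wooden board, 350 x 100 mm, base 12 mm thick. Origin: centre of its underside, on the table. x: level beam direction, from rests to white card; z up. Two V-notched rests (V open upwards, 10 mm thick along x, 50 mm wide, tips 61 mm above the table) at x = -135 and -71 mm; card (96 mm wide, top 108 mm above the table) at x = +155 mm. Only the base lies in between.
- torch_rest (a point): Point on the beam axis midway between the two rests, 103 mm behind the board's origin along its x and 62 mm above the table: a torch lying in the rests has its axis through this point. Axes as the viewing board's.
- beam_spot (a point): Point on the beam axis half-way between the lens of a laid torch and the card, 66 mm ahead of the board's origin along its x and 62 mm above the table: where the centre of the glass belongs. Axes as the viewing board's.
- torch_mid (a point): Dark metal torch, 140 mm long: body 28 mm diameter for 108 mm from the flat tail, then a 34 mm head up to the pale lens. Stands on its tail, lens up. This point: on its axis, 70 mm from the tail; z axis from tail to lens. 0.16 kg, balances near here. Laid right, with the 28 mm body in both rests, this point is 16 mm ahead of torch_rest along the beam (18 mm play either way).
- torch_lens (a point): Centre of the torch's lens, the end of its axis 70 mm from torch_mid.
- torch: The same torch; origin at the centre of its tail.
- blue_mid (a point): Glass block with a blue ink film, 64 mm tall, upright, underside 6 mm above the table. This point: its centre, half-way up; z up. Polished faces look along +x and -x, 20 mm apart, 32 mm wide; the film (seen from both sides) covers their middle 26 mm. White frosted faces look along +y and -y, 32 mm apart, 17 mm wide. A dot of the same colour on top. About 0.1 kg.
- blue_glass: The same blue glass; origin at the centre of its underside.
- red_mid (a point): Glass block with a red ink film, 64 mm tall, upright, underside 6 mm above the table. This point: its centre, half-way up; z up. Polished faces look along +x and -x, 20 mm apart, 32 mm wide; the film (seen from both sides) covers their middle 26 mm. White frosted faces look along +y and -y, 32 mm apart, 17 mm wide. A dot of the same colour on top. About 0.1 kg. To be left alone.
- yellow_mid (a point): Glass block with a yellow ink film, 64 mm tall, upright, underside 6 mm above the table. This point: its centre, half-way up; z up. Polished faces look along +x and -x, 20 mm apart, 32 mm wide; the film (seen from both sides) covers their middle 26 mm. White frosted faces look along +y and -y, 32 mm apart, 17 mm wide. A dot of the same colour on top. About 0.1 kg. To be left alone.
- drying_board: Low wooden board on which the three glasses stand in a row, 70 mm apart along its x axis, in any order of colours: 250 (x) x 96 (y) mm, floor 6 mm above the table, rim 11 mm high. Fixed. Origin: centre of its underside.
- brayer: Ink roller with a black handle lying on the black inking slab near the robot, about 165 x 110 mm, 41 mm high. Bystander.
- baren: Round wooden burnisher, 104 mm across, with an arched handle 75 mm high. Bystander.
- spoon: Spoon, 190 mm long, lying on the table. Bystander.
- tumbler: Glass tumbler, 72 mm wide, 95 mm tall. Bystander.
- ink_jar: Black ink jar with a white cap, 64 mm wide, 70 mm tall. Bystander.
There are look-alikes about, which are no part of the job. Several things look just like the torch: the one meant starts nearest to the robot's base.

How it is judged:
By the outcome, as a careful person would: the job done as asked, in the order asked, and still so for the second after the job is handed in, while the arm keeps its last pose, push and grip.
It also fails if it takes over 51 s, if anything falls off the work surface, if the arm or the gripper's body presses on something with over 40 N, if the wrist force passes 120 N, or if a joint passes its speed limit or range.

## Working session

There is one attempt and no reset: what is moved stays moved. The work goes in short steps, each a Python script; the robot and the scene stay as the last script left them, time stands still between calls to the robot, and variables do not carry over. Pictures are saved under pics/ and viewed, and the job is handed in when it is done.

```bash
ls; mkdir -p pics
python3 - <<'E'
from station import env, effector, solver, viewer, workorder, search_frame, tip_of
import cv2, numpy as np
s=env.sense(); print(s['t'],s['ee_pos'],s['tcp_rot'],s['gripper_width'])
for c in ["scene","side","wrist"]:
    im,d=viewer.read_camera(c); cv2.imwrite(f"pics/{c}0.png",im[:,:,::-1]); np.save(f"pics/{c}0d.npy",d)
    print(c,viewer.camera_info(c))
for c in ["scene","side"]:
    for n in ["torch_mid","torch_lens","blue_mid","red_mid","yellow_mid","viewing_board","torch_rest","beam_spot","drying_board"]:
        r=tip_of(c,n); print(c,n,[(np.round(x['at'],3).tolist(),round(x['score'],2)) for x in r][:5])
print(env.sense()['t'])
E
```

```text
pics
0.0 [0.22872876 0.60781845 0.21365947] [[ 9.35931984e-01 -5.08363526e-04  3.52180440e-01]
 [-3.52180791e-01 -1.65046446e-03  9.35930535e-01]
 [ 1.05468354e-04 -9.99998509e-01 -1.72375835e-03]] 0.091861969173801
scene {'intrinsics': array([[438.37512954,   0.        , 263.95582434],
       [  0.        , 438.37512954, 200.09207859],
       [  0.        ,   0.        ,   1.        ]]), 'eye': array([1.16741878, 0.74512138, 0.89620847]), 'rotation': array([[-0.77027103, -0.41497312,  0.48423119],
       [ 0.63731641, -0.4740157 ,  0.60756638],
       [-0.02259053,  0.77659927,  0.62958975]])}
side {'intrinsics': array([[424.13118528,   0.        , 255.46048281],
       [  0.        , 424.13118528, 194.18276592],
       [  0.        ,   0.        ,   1.        ]]), 'eye': array([ 0.15508326, -0.86002026,  0.85648111]), 'rotation': array([[ 0.91463447,  0.24300239, -0.32310002],
       [-0.40413951,  0.57077037, -0.7147674 ],
       [ 0.01072573,  0.78432839,  0.62025312]])}
wrist {'intrinsics': array([[297.31863964,   0.        , 254.05332036],
       [  0.        , 297.31863964, 18
[... 1197 characters left out ...]
9], 0.19)]
side torch_mid [([0.636, -0.263, 0.069], 0.97), ([0.536, -0.288, 0.073], 0.94), ([0.765, -0.344, 0.071], 0.84), ([0.649, -0.326, 0.072], 0.56)]
side torch_lens [([0.636, -0.261, 0.139], 0.91), ([0.646, -0.325, 0.136], 0.7), ([0.535, -0.284, 0.143], 0.67), ([0.772, -0.344, 0.141], 0.64)]
side blue_mid [([0.57, 0.344, 0.037], 0.58), ([0.534, -0.286, 0.072], 0.49)]
side red_mid [([0.501, 0.336, 0.043], 0.62)]
side yellow_mid [([0.428, 0.334, 0.038], 0.62)]
side viewing_board [([0.58, -0.018, -0.001], 0.83), ([0.538, -0.285, 0.07], 0.21)]
side torch_rest [([0.5, 0.334, -0.002], 0.6)]
side beam_spot [([0.578, 0.048, 0.064], 0.85)]
side drying_board [([0.503, 0.334, -0.001], 0.67)]
1.05
```

View pics/scene0.png

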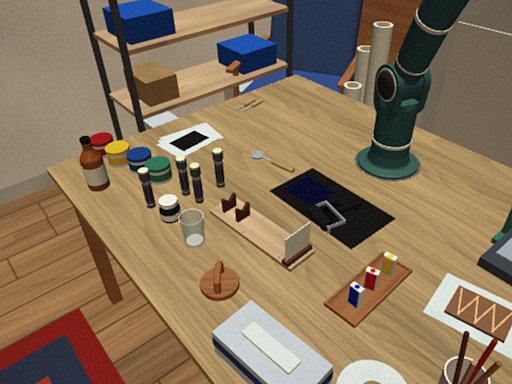

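View pics/side0.png

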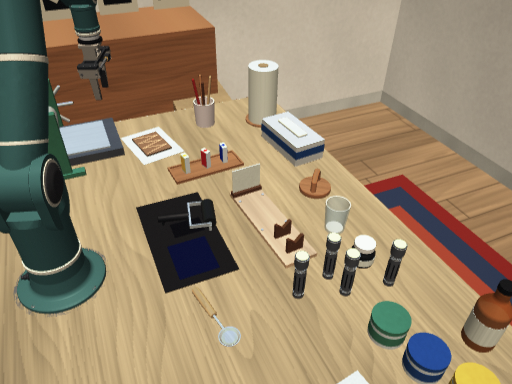

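View pics/wrist0.png

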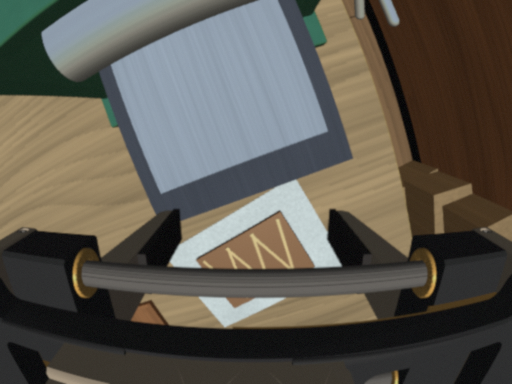

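Scene view: four standing torches, with lenses at about px (218,152), (182,160), (196,167) and (145,172) in scene, and (301,257), (333,238), (352,255) and (399,244) in side. By the networks, the distances from the base are 0.606, 0.686, 0.724 and 0.84 m. The one at (0.535,-0.286), side px (301,275), is nearest to the base, so I choose that one. The glasses from left to right in side are yellow (185,163), red (206,157) and blue (224,152). I'll crop these.

```bash
cat > h.py <<'E'
import numpy as np,cv2
def cloud(info,d):
    K=info['intrinsics'];v,u=np.mgrid[:d.shape[0],:d.shape[1]]
    p=np.stack([(u-K[0,2])/K[0,0]*d,-(v-K[1,2])/K[1,1]*d,-d],-1)
    return p@info['rotation'].T+info['eye']
E
python3 - <<'E'
from station import *
import numpy as np,cv2
from h import *
a=cv2.imread('pics/side0.png');b=cv2.imread('pics/scene0.png')
c1=cv2.resize(a[225:305,270:420],None,fx=2.6,fy=2.6,interpolation=cv2.INTER_CUBIC)
c2=cv2.resize(a[135:190,160:250],None,fx=4.3,fy=4.3,interpolation=cv2.INTER_CUBIC)
c3=cv2.resize(b[245:325,320:415],None,fx=4.1,fy=4.1,interpolation=cv2.INTER_CUBIC)
c4=cv2.resize(b[180:280,200:320],None,fx=3.2,fy=3.2,interpolation=cv2.INTER_CUBIC)
o=np.zeros((600,800,3),np.uint8)
for c,(y,x) in ((c1,(0,0)),(c2,(0,400)),(c3,(260,400)),(c4,(260,0))):
    h,w=c.shape[:2];h=min(h,600-y);w=min(w,800-x);o[y:y+h,x:x+w]=c[:h,:w]
cv2.imwrite('pics/crop0.png',o)
for c in ['scene','side']:
    P=cloud(viewer.camera_info(c),np.load(f'pics/{c}0d.npy'))
    # torch top
    for nm,(x,y),zr in (('torch',(0.535,-0.286),(0.12,0.16)),('torchbody',(0.535,-0.286),(0.02,0.10)),('blue top',(0.572,0.347),(0.066,0.075)),('red top',(0.5,.336),(0.066,0.075)),('yel top',(.428,.334),(0.066,.075))):
        m=(np.hypot(P[...,0]-x,P[...,1]-y)<0.03)&(P[...,2]>zr[0])&(P[...,2]<zr[1])&(np.linalg.norm(P,axis=-1)>0.1)
        q=P[m]
        if len(q): print(c,nm,len(q),q.mean(0).round(4),q.min(0).round(4),q.max(0).round(4))
    m=(abs(P[...,0]-.58)<.09)&(abs(P[...,1]+.02)<.22)&(P[...,2]>0.006)&(P[...,2]<0.125)
    q=P[m];np.save(f'pics/b_{c}.npy',q);print(len(q))
    base=q[(q[:,2]<0.018)];print('base',cv2.minAreaRect((base[:,:2]*1000).astype(np.float32)))
    card=q[(q[:,2]>0.03)&(q[:,1]>0.09)];print('card',cv2.minAreaRect((card[:,:2]*1000).astype(np.float32)))
    dm=(abs(P[...,0]-.5)<.17)&(abs(P[...,1]-.334)<.12)&(P[...,2]>0.004)&(P[...,2]<0.015)
    print('dry',cv2.minAreaRect((P[dm][:,:2]*1000).astype(np.float32)))
E
```

```text
scene torch 91 [ 0.5416 -0.2779  0.1324] [ 0.5229 -0.2969  0.1202] [ 0.5572 -0.2623  0.1403]
scene torchbody 168 [ 0.5431 -0.2747  0.0606] [ 0.5261 -0.2904  0.0202] [ 0.5535 -0.2664  0.0999]
scene blue top 65 [0.5752 0.3468 0.0681] [0.5652 0.3311 0.066 ] [0.585  0.3627 0.0712]
scene red top 64 [0.5063 0.3382 0.0679] [0.4946 0.3215 0.0661] [0.5183 0.3547 0.0706]
scene yel top 55 [0.4325 0.3353 0.0677] [0.4198 0.3192 0.0661] [0.4436 0.352  0.0712]
2980
base ((586.7108154296875, -15.993057250976562), (104.48815155029297, 351.7166442871094), 3.8840627670288086)
card ((574.7941284179688, 138.30677795410156), (99.76942443847656, 7.1844282150268555), 3.5237674713134766)
dry ((503.7926025390625, 335.65704345703125), (253.73382568359375, 97.82450103759766), 4.097847938537598)
side torch 205 [ 0.5312 -0.2904  0.1362] [ 0.5156 -0.3047  0.1201] [ 0.5501 -0.2692  0.1433]
side torchbody 256 [ 0.5284 -0.2943  0.0606] [ 0.5192 -0.3007  0.02  ] [ 0.5461 -0.2758  0.0999]
side blue top 31 [0.57   0.3403 0.0704] [0.5608 0.3236 0.0668] [0.5803 0.3605 0.0735]
side red top 39 [0.5013 0.3324 0.0697] [0.4896 0.3144 0.0661] [0.5157 0.3531 0.0744]
side yel top 37 [0.4275 0.3303 0.0695] [0.4175 0.3152 0.0661] [0.4376 0.351  0.0732]
3276
base ((589.587158203125, -18.786300659179688), (119.95410919189453, 354.69818115234375), 4.7916951179504395)
card ((570.4349365234375, 132.01004028320312), (97.35466003417969, 17.396526336669922), 5.156174182891846)
dry ((498.738525390625, 332.7598876953125), (333.9591369628906, 237.9639434814453), 0.441694974899292)
```

View pics/crop0.png

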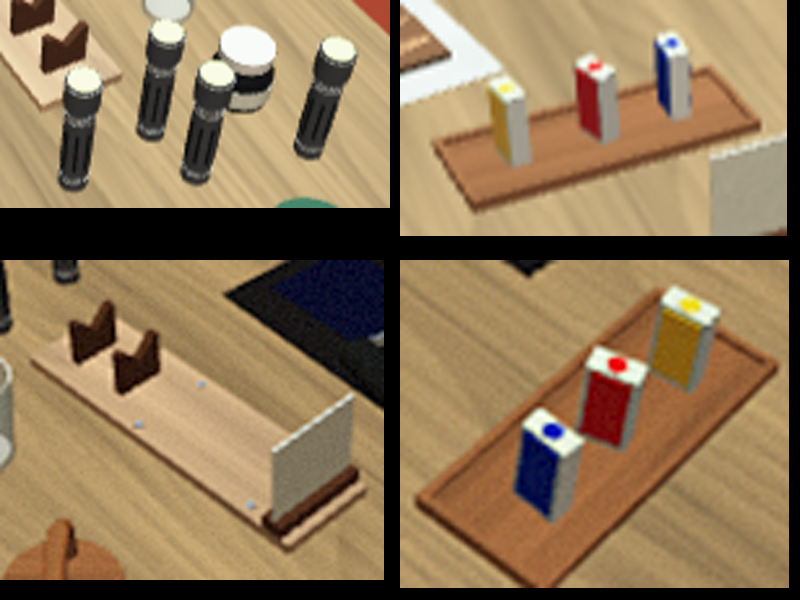

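```bash
cat >> h.py <<'E'
def R_of(az,pitch,flip=1):
    """tool y points along azimuth az, pitch below horizontal; jaw horizontal"""
    h=np.array([np.cos(az),np.sin(az),0]);zz=np.array([0,0,1.])
    y=h*np.cos(pitch)-zz*np.sin(pitch)
    z=flip*np.cross(h,zz); x=np.cross(y,z)
    return np.stack([x,y,z],1)
E
python3 - <<'E'
from station import *
import numpy as np
from h import *
T=np.array([.5365,-.283,.056]); by=np.radians(94.3)
rest=np.array([.5876,-.123,.062])
print(env.sense()['t'])
for flip in (1,-1):
  for pit in (10,20,30):
    p=np.radians(pit)
    for azd in range(-70,61,10):
        az=np.radians(azd)
        R=R_of(az,p,flip);q=solver.inverse_kinematics(T+0.019*R[:,1],R)
        q2=solver.inverse_kinematics(T+0.019*R[:,1]+[0,0,.12],R)
        q3=solver.inverse_kinematics(T+0.019*R[:,1]-.1*R[:,1],R)
        if q is None: continue
        print(flip,pit,azd,np.round(q,2),q2 is not None,q3 is not None)
    # final: tool y makes angle 90+p from lens dir
    R=R_of(by,p+np.pi/2,flip)
    q=solver.inverse_kinematics(rest+0.019*R[:,1],R);q4=solver.inverse_kinematics(rest+0.019*R[:,1]+[0,0,.1],R)
    print('final',flip,pit,None if q is None else np.round(q,2), q4 is not None)
E
```

```text
1.05
1 10 -70 [-0.3   1.04  0.23  2.17  1.77  1.21  1.48] True True
1 10 -60 [-0.3   1.06  0.27  2.27  2.01  1.24  1.32] True True
1 10 -50 [-0.27  1.09  0.32  2.35  2.27  1.34  1.17] True False
1 10 -40 [-0.22  1.14  0.38  2.41  2.52  1.48  1.07] False False
1 10 -30 [ 1.13  1.33 -0.74  2.37  3.32  1.66  2.37] False False
1 10 -20 [-0.15  1.32  0.64  2.43  2.98  1.79  0.87] False False
1 10 -10 [0.24 1.15 0.43 2.38 3.45 1.84 1.3 ] False False
1 10 0 [0.38 1.12 0.43 2.31 3.76 1.82 1.4 ] True True
1 10 10 [0.48 1.1  0.43 2.22 4.03 1.77 1.43] True True
1 10 20 [ 1.85  1.59 -1.11  2.04 -0.86  0.24  1.13] True True
1 10 30 [ 1.5   1.2  -0.67  1.94 -1.24  0.82  1.3 ] True True
1 10 40 [ 1.2   1.08 -0.31  1.83 -1.27  1.19  1.25] True True
1 10 50 [ 1.03  1.08 -0.13  1.71 -1.21  1.4   1.2 ] True True
1 10 60 [ 1.03  1.12 -0.17  1.58 -1.04  1.47  1.1 ] True True
final 1 10 [-0.32  0.64  0.51  1.9  -0.21  0.64  0.33] True
1 20 -70 [-0.27  0.91  0.24  2.2   1.8   1.03  1.57] True True
1 20 -60 [-0.25  0.92  0.26  2.3   2.08  1.06  1.41] True True
1 20 -50 [-0.2   0.93  0.29  2.38  2.37  1.15  
[... 3878 characters left out ...]
e
-1 30 -30 [ 0.4   0.76 -0.04  2.43  2.97  1.1  -1.55] False False
-1 30 -20 [ 0.63  0.76 -0.15  2.41  3.26  1.06 -1.45] False False
-1 30 -10 [ 0.67  0.76 -0.05  2.38  3.58  1.03 -1.54] True False
-1 30 0 [ 1.68  1.29 -1.12  2.27  3.06  0.47 -0.12] True False
-1 30 10 [ 1.83  1.57 -1.33  2.18  2.18  0.38  1.04] True True
-1 30 20 [ 1.84  1.59 -1.36  2.09  1.47  0.36  1.82] True True
-1 30 30 [ 1.41  0.96 -0.66  2.   -1.18  0.57 -2.08] True True
-1 30 40 [ 1.07  0.86 -0.23  1.91 -1.23  0.95 -2.06] True True
-1 30 50 [ 0.72  0.89  0.21  1.82 -1.29  1.3  -2.  ] True True
-1 30 60 [ 0.55  0.97  0.43  1.71 -1.27  1.53 -1.96] True True
final -1 30 [-0.16  0.64  0.06  1.91  0.74  0.76  2.51] True
```

```bash
cat >> h.py <<'E'
def wcloud(info,d,pos,rot):
    K=info['intrinsics'];v,u=np.mgrid[:d.shape[0],:d.shape[1]]
    a=(u-K[0,2])/K[0,0];b=(v-K[1,2])/K[1,1];r=np.hypot(a,b)+1e-9
    t=np.tan(r)/r
    p=np.stack([a*t*d,-b*t*d,-d,np.ones_like(d)],-1)@info['T_tool_cam'].T
    return p[...,:3]@rot.T+pos
E
python3 - <<'E'
from station import *
import numpy as np,cv2
from h import *
R=R_of(np.radians(80),np.pi/2,1)
env.reach(np.array([.54,-.36,.33]),R)
s=env.sense();print(s['t'],s['ee_pos'],s['joint_positions'].round(2) if hasattr(s['joint_positions'],'round') else s['joint_positions'])
im,d=viewer.read_camera('wrist');cv2.imwrite('pics/w1.png',im[:,:,::-1]);
P=wcloud(viewer.camera_info('wrist'),d,np.array(s['ee_pos']),np.array(s['tcp_rot']));np.save('pics/w1P.npy',P)
for n in ["torch_lens","torch_mid","torch_rest","viewing_board","beam_spot"]:
    print(n,[(np.round(x['at'],3).tolist(),round(x['score'],2)) for x in tip_of('wrist',n)][:5])
E
```

```text
4.6083 [ 0.54055208 -0.35926689  0.32979242] [-0.21  0.59  1.18  1.52 -0.55  1.4   0.82]
torch_lens [([0.636, -0.258, 0.137], 0.9), ([0.535, -0.286, 0.143], 0.88), ([0.645, -0.325, 0.143], 0.65), ([0.766, -0.344, 0.14], 0.63)]
torch_mid [([0.767, -0.342, 0.071], 0.77), ([0.646, -0.327, 0.068], 0.73), ([0.635, -0.262, 0.071], 0.56), ([0.748, -0.108, -0.001], 0.4)]
torch_rest []
viewing_board []
beam_spot []
```

View pics/w1.png

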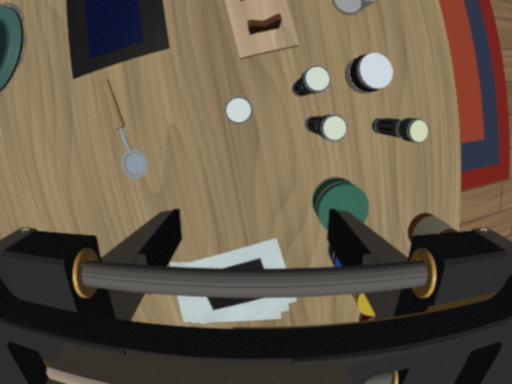

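The wrist view shows the chosen torch at px (238,110), standing apart from the other three at (316,79), (333,128) and (418,130). It is the one nearest the base. The board's near end is at (265,30).

```bash
python3 - <<'E'
from station import *
import numpy as np,cv2
from h import *
P=np.load('pics/w1P.npy')
im=cv2.imread('pics/w1.png')
m=(np.hypot(P[...,0]-.535,P[...,1]+.286)<.03)&(P[...,2]>.12)&(P[...,2]<.16)
q=P[m];print(len(q),q.mean(0),q.min(0),q.max(0),cv2.minEnclosingCircle((q[:,:2]*1000).astype(np.float32)))
t=P[(abs(P[...,2])<.01)];print('table z',np.median(t[:,2]))
b=P[(P[...,2]>.008)&(P[...,2]<.017)&(abs(P[...,0]-.59)<.06)&(P[...,1]<-.1)&(P[...,1]>-.21)];print('board base',len(b),b.min(0),b.max(0),np.median(b[:,2]))
# all-camera models of lens circle: r=17
from scipy.optimize import least_squares
K=viewer.camera_info('wrist')
E
python3 - <<'E'
# ICP-like board fit with scene/side clouds
import sys;sys.path.insert(0,'.')
import numpy as np
from station import viewer
from h import *
from scipy.optimize import least_squares
def boxes():
    B=[((-.175,.175),(-.05,.05),(0,.012)),]
    return B
for c in ['scene','side']:
    q=np.load(f'pics/b_{c}.npy')
    def tf(p,q):
        th=np.radians(p[2]);d=q[:,:2]-p[:2]
        return np.stack([d[:,0]*np.cos(th)+d[:,1]*np.sin(th),-d[:,0]*np.sin(th)+d[:,1]*np.cos(th),q[:,2]],1)
    # base: outline excess; card: distance of card points to x=.155 plane & y edges
    def res(p):
        L=tf(p,q)
        base=L[L[:,2]<.0135]
        return np.r_[0]
    best=None
    def cost(p):
        L=tf(p,q)
        base=L[(L[:,2]>.009)&(L[:,2]<.015)]
        inn=((abs(base[:,0])<.175)&(abs(base[:,1])<.05)).sum()
        return -inn
    p0=[.583,-.02,94.3];L=tf(p0,q)
    card=L[(L[:,2]>.04)&(L[:,0]>.12)];print(c,'card x med',np.median(card[:,0]),'y',np.percentile(card[:,1],[1,50,99]),'top',np.percentile(card[:,2],99), 'yaw slope',np.degrees(np.polyfit(card[:,1],card[:,0],1)[0]))
    for x0 in (-.135,-.071):
        r=L[(L[:,2]>.025)&(abs(L[:,0]-x0)<.025)];print(' rest',x0,len(r),'x',np.percentile(r[:,0],[2,50,98]).round(4),'y',np.percentile(r[:,1],[2,50,98]).round(4))
    base=L[(L[:,2]>.009)&(L[:,2]<.015)];print(' base x',np.percentile(base[:,0],[.5,99.5]),'y',np.percentile(base[:,1],[1,99]))
    for xs in (-.16,-.1,-.03,.03,.1):
        s=base[abs(base[:,0]-xs)<.015];print('   ',xs,np.percentile(s[:,1],[2,98]).round(4),s[:,1].mean().round(4))
E
```

```text
637 [ 0.53418581 -0.28549142  0.14057397] [ 0.51647195 -0.30237068  0.13672239] [ 0.55137421 -0.26839469  0.14321293] ((534.035888671875, -285.3388977050781), 17.565092086791992)
table z 0.00033913844457475473
board base 2714 [ 0.53848342 -0.19771287  0.00805532] [ 0.64386827 -0.10018972  0.01675531] 0.012248981487769317
scene card x med 0.15900598794463494 y [-0.05150868 -0.00516106  0.04398667] top 0.1066949643046425 yaw slope -0.0033155284437852285
 rest -0.135 131 x [-0.1378 -0.1283 -0.124 ] y [-0.0279 -0.0016  0.0216]
 rest -0.071 132 x [-0.0725 -0.0643 -0.0611] y [-0.0289 -0.0031  0.0219]
 base x [-0.16763641  0.17837927] y [-0.05399933  0.04444011]
    -0.16 [-0.0529  0.0316] -0.0278
    -0.1 [-0.0536  0.0352] -0.0185
    -0.03 [-0.0535  0.0417] -0.0071
    0.03 [-0.0523  0.0437] -0.0057
    0.1 [-0.0529  0.0327] -0.0209
side card x med 0.15481745238483638 y [-0.04684801  0.00154299  0.04823081] top 0.10957235949971095 yaw slope 0.08014945504896817
 rest -0.135 185 x [-0.1411 -0.1378 -0.129 ] y [-0.0243  0.0002  0.0265]
 rest -0.071 174 x [-0.0772 -0.0741 -0.065 ] y [-0.0233  0.0008  0.0263]
 base x [-0.17377704  0.14644147] y [-0.04862039  0.05078888]
    -0.16 [-0.0474  0.0508] 0.0055
    -0.1 [-0.0382  0.0508] 0.0167
    -0.03 [-0.0412  0.0499] 0.0136
    0.03 [-0.0486  0.0495] 0.0013
    0.1 [-0.0469  0.0499] 0.0025
```

Run:
```python
from station import *
import numpy as np,cv2
from h import *
T=np.array([.534,-.2855,.057])
for az in (55,50,45,60):
  R=R_of(np.radians(az),np.radians(20),1)
  pre=T+R[:,1]*(.019-.12)
  try:
    env.movel(pre,R,rate=.25);break
  except env.PlanningError as e: print(az,e)
s=env.sense();print(az,s['t'],s['ee_pos'],pre,np.round(s['joint_positions'],2))
cv2.imwrite('pics/w2.png',viewer.read_camera('wrist')[0][:,:,::-1])
cv2.imwrite('pics/s2.png',viewer.read_camera('side')[0][:,:,::-1])
```

```text
55 6.35 [ 0.48029263 -0.36354543  0.09269056] [ 0.47956246 -0.36324486  0.09154403] [ 0.75  1.03  0.48  1.62 -1.26  1.78  1.21]
```

Run:
```python
import cv2,numpy as np
a=cv2.imread('pics/w2.png');b=cv2.imread('pics/s2.png')
o=np.hstack([cv2.resize(a,(400,300)),cv2.resize(b,(400,300))]);cv2.imwrite('pics/j2.png',o)
```

```text
(no output)
```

View pics/j2.png

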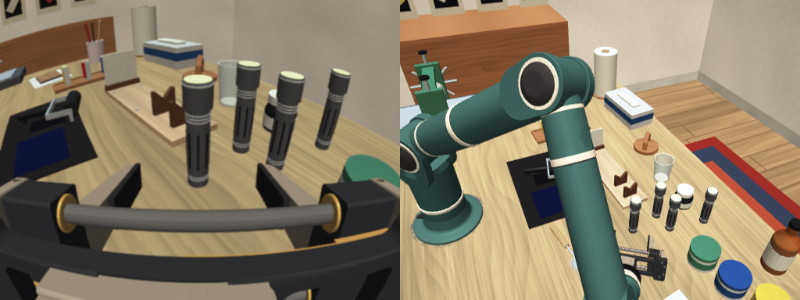

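The wrist view has the chosen torch centred between the open fingers at (198,130), with the neighbours clear to the right. I'll advance and grip.

Run:
```python
from station import *
import numpy as np,cv2
from h import *
T=np.array([.534,-.2855,.057])
R=R_of(np.radians(55),np.radians(20),1)
env.movel(T+R[:,1]*.019,R,rate=.12)
effector.grasp(30)
s=env.sense();print(s['t'],s['ee_pos'],s['gripper_width'],s['wrist_force'])
env.movel(np.array(s['ee_pos'])+[0,0,.01],rate=.05)
s=env.sense();print(s['t'],s['gripper_width'],s['wrist_force'])
env.movel(np.array(s['ee_pos'])+[0,0,.11],rate=.2)
s=env.sense();print(s['t'],s['ee_pos'],s['gripper_width'],s['wrist_force'],np.round(s['joint_positions'],2))
cv2.imwrite('pics/w3.png',viewer.read_camera('wrist')[0][:,:,::-1])
rest=np.array([.589,-.122,.062])
for pit in (20,):
  Rf=R_of(np.radians(94.3),np.radians(90+pit),1)
  print(solver.inverse_kinematics(rest+Rf[:,1]*.019+[0,0,.1],Rf),solver.inverse_kinematics(rest+Rf[:,1]*.019,Rf))
```

```text
8.5917 [ 0.54416683 -0.27078385  0.05051122] 0.027315306035261392 [-0.49803858  0.18445112  0.00806801]
8.9417 0.027093039243036722 [-0.85455426 -1.22421551 -2.12109647]
9.6417 [ 0.54394258 -0.27066468  0.16991368] 0.027140829328915095 [ 0.30665069  0.53755162 -2.18178316] [ 0.73  0.8   0.25  1.76 -1.24  1.57  1.05]
[-0.52241026  0.52168868  0.64760337  1.88326531  0.05782502  0.78388709
  0.08602899] [-0.64319647  0.77618014  0.84103253  1.93241035 -0.35119167  0.622479
  0.38087444]
```

View pics/w3.png

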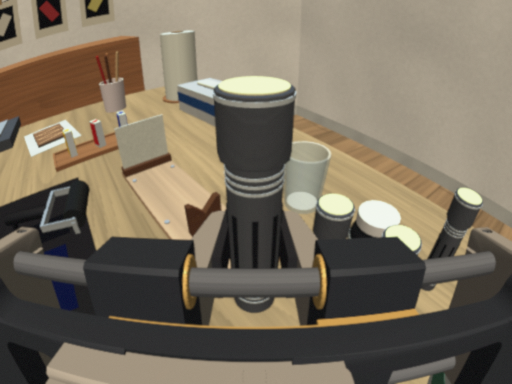

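The torch is held upright, centred in the gripper. Next I'll tilt it level above the rests.

Run:
```python
from station import *
import numpy as np,cv2
from h import *
rest=np.array([.5907,-.1217,.062])
Rf=R_of(np.radians(94.3),np.radians(110),1)
p=rest+Rf[:,1]*.019+[0,0,.075]
env.movel(p,Rf,rate=.07)
s=env.sense();print(s['t'],s['ee_pos'],p,s['gripper_width'],s['wrist_force'],np.round(s['joint_positions'],2))
pos,rot=np.array(s['ee_pos']),np.array(s['tcp_rot'])
im,d=viewer.read_camera('wrist');cv2.imwrite('pics/w4.png',im[:,:,::-1]);np.save('pics/w4d.npy',d)
P=wcloud(viewer.camera_info('wrist'),d,pos,rot);np.save('pics/w4P.npy',P)
print([(np.round(x['at'],3).tolist(),round(x['score'],2)) for n in ('viewing_board','beam_spot','torch_rest','torch_lens') for x in tip_of('wrist',n)[:2]])
im,d=viewer.read_camera('side');cv2.imwrite('pics/s4.png',im[:,:,::-1]);np.save('pics/s4d.npy',d)
im,d=viewer.read_camera('scene');cv2.imwrite('pics/c4.png',im[:,:,::-1]);np.save('pics/c4d.npy',d)
a=cv2.imread('pics/s4.png')[150:330,200:400];b=cv2.imread('pics/c4.png')[130:290,160:340]
cv2.imwrite('pics/j4.png',np.hstack([cv2.resize(a,(400,360)),cv2.resize(b,(400,360))]))
```

```text
12.1167 [ 0.59098607 -0.1291441   0.11951612] [ 0.59118724 -0.12818009  0.11914584] 0.027053285930230545 [-0.0904632  -0.3151286  -2.09863171] [-0.58  0.59  0.74  1.9  -0.06  0.74  0.18]
[([0.582, -0.018, 0.002], 0.72), ([0.582, -0.043, 0.14], 0.59)]
```

View pics/w4.png

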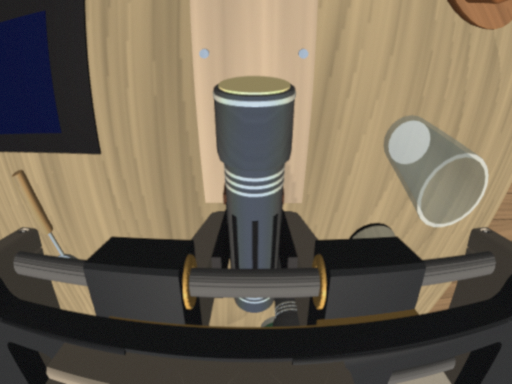

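View pics/j4.png

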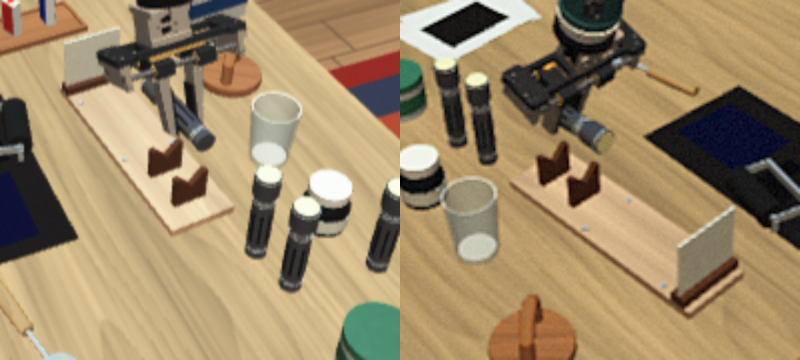

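The wrist view shows the torch level, lens towards the card, with its axis at column 254 over the board strip (192-317). The rests aren't visible in it. I'll check the board edges numerically before lowering.

Run:
```python
import numpy as np
P=np.load('pics/w4P.npy')
o=np.array([.583,-.019]);th=np.radians(94.3);c,s=np.cos(th),np.sin(th)
d=P[...,:2]-o;L=np.stack([d[...,0]*c+d[...,1]*s,-d[...,0]*s+d[...,1]*c,P[...,2]],-1)
print('heights',np.median(L[(abs(L[...,2])<.005)][:,2]))
b=L[(L[...,2]>.008)&(L[...,2]<.017)&(abs(L[...,1])<.07)]
for x in np.arange(-.17,.18,.03):
    q=b[abs(b[:,0]-x)<.006]
    if len(q)>20: print(round(x,2),len(q),np.percentile(q[:,1],[1,99]).round(4),np.median(q[:,2]).round(4))
t=L[(L[...,2]>.1)&(L[...,2]<.16)&(abs(L[...,1])<.03)]
for x in np.arange(-.1,.0,.01):
    q=t[abs(t[:,0]-x)<.004]
    if len(q)>20: print('torch',round(x,3),len(q),np.percentile(q[:,1],[2,98]).round(4),q[:,2].max().round(4))
```

```text
heights 0.00035282228287331074
-0.17 324 [-0.048  0.051] 0.0122
-0.14 462 [-0.0484  0.051 ] 0.0121
-0.11 394 [-0.0487  0.0508] 0.0123
-0.08 451 [-0.049   0.0508] 0.0122
-0.05 791 [-0.0484  0.0503] 0.0122
-0.02 1785 [-0.0481  0.05  ] 0.0123
0.01 1840 [-0.0483  0.0497] 0.0122
torch -0.1 967 [-0.0244  0.0256] 0.1599
torch -0.09 1615 [-0.0268  0.0279] 0.1599
torch -0.08 718 [-0.0123  0.0137] 0.1519
torch -0.07 786 [-0.0123  0.0134] 0.152
torch -0.06 908 [-0.0123  0.0135] 0.1519
torch -0.05 1062 [-0.0145  0.0156] 0.1545
torch -0.04 1393 [-0.0147  0.0161] 0.1548
torch -0.03 1545 [-0.0147  0.0158] 0.1547
torch -0.02 1823 [-0.0144  0.0154] 0.155
```

Run:
```python
from station import *
import numpy as np,cv2
from h import *
rest=np.array([.5907,-.1217,.062])
Rf=R_of(np.radians(94.3),np.radians(110),1)
p=rest+Rf[:,1]*.019
env.movel(p+[0,0,.006],Rf,rate=.1)
for dz in (.004,.002,.0005,-.001):
    env.movel(p+[0,0,dz],Rf,rate=.02)
    s=env.sense();print(s['t'],np.round(s['ee_pos']-p,4),s['wrist_force'].round(2),s['moment'].round(3))
    if s['wrist_force'][2]>1.5: break
im,d=viewer.read_camera('side');a=im[150:330,200:400,::-1];im,d=viewer.read_camera('scene');b=im[130:290,160:340,::-1]
cv2.imwrite('pics/j5.png',np.hstack([cv2.resize(a,(400,360)),cv2.resize(b,(400,360))]))
```

```text
13.5583 [0.0002 0.0001 0.0044] [ 0.33 -0.27 -2.13] [ 0.353  0.09  -0.027]
13.8083 [-0.0001  0.      0.002 ] [-0.58  0.09 -2.2 ] [ 0.339  0.095 -0.005]
14.0583 [ 0.0001 -0.      0.0015] [-4.12  2.54  8.34] [ 0.147  0.712 -0.23 ]
```

View pics/j5.png

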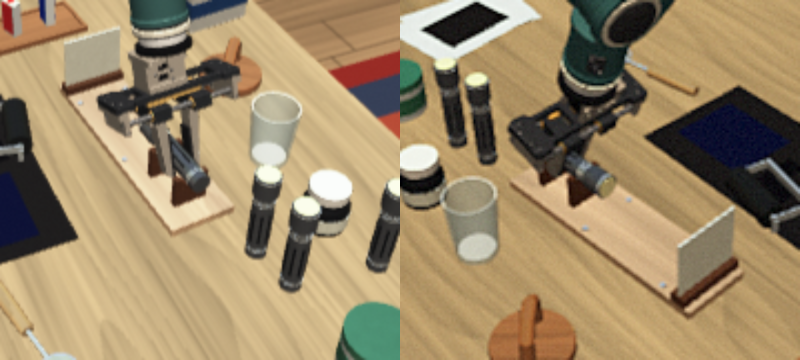

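Run:
```python
from station import *
import numpy as np,cv2
from h import *
effector.release()
s=env.sense();print(s['t'],s['gripper_width'],s['wrist_force'].round(2))
Rf=R_of(np.radians(94.3),np.radians(110),1)
p=np.array(s['ee_pos'])
env.movel(p-Rf[:,1]*.12,Rf,rate=.15)
s=env.sense();print(s['t'],s['ee_pos'],s['wrist_force'].round(2))
im,d=viewer.read_camera('wrist');cv2.imwrite('pics/w6.png',im[:,:,::-1]);P=wcloud(viewer.camera_info('wrist'),d,np.array(s['ee_pos']),np.array(s['tcp_rot']));np.save('pics/w6P.npy',P)
im,d=viewer.read_camera('side');a=im[150:330,200:400,::-1];im,d=viewer.read_camera('scene');b=im[130:290,160:340,::-1]
cv2.imwrite('pics/j6.png',np.hstack([cv2.resize(a,(400,360)),cv2.resize(b,(400,360))]))
for c in ('wrist','side','scene'): print(c,[(n,np.round(x['at'],3).tolist(),round(x['score'],2)) for n in ('beam_spot','torch_lens') for x in tip_of(c,n)[:5]])
o=np.array([.583,-.019]);th=np.radians(94.3);c,s=np.cos(th),np.sin(th)
d=P[...,:2]-o;L=np.stack([d[...,0]*c+d[...,1]*s,-d[...,0]*s+d[...,1]*c,P[...,2]],-1)
t=L[(L[...,2]>.04)&(L[...,2]<.09)&(abs(L[...,1])<.03)]
for x in np.arange(-.12,.0,.01):
    q=t[abs(t[:,0]-x)<.004]
    if len(q)>20: print('torch',round(x,3),len(q),np.percentile(q[:,1],[2,98]).round(4),q[:,2].max().round(4))
c=L[(L[...,2]>.04)&(L[...,0]>.12)&(abs(L[...,1])<.07)]
if len(c):print('card',len(c),np.median(c[:,0]),np.percentile(c[:,1],[1,99]))
```

```text
15.2 0.09214187040210346 [-0.25 -0.1  -0.52]
16.15 [ 0.58752314 -0.08743702  0.15680117] [-0.26 -0.63 -0.44]
wrist [('torch_lens', [0.585, -0.04, 0.068], 0.78), ('torch_lens', [0.637, -0.257, 0.138], 0.59)]
side [('torch_lens', [0.636, -0.261, 0.139], 0.93), ('torch_lens', [0.648, -0.322, 0.137], 0.66), ('torch_lens', [0.766, -0.343, 0.141], 0.59), ('torch_lens', [0.584, -0.037, 0.064], 0.57)]
scene [('beam_spot', [0.576, 0.047, 0.058], 0.63), ('torch_lens', [0.633, -0.266, 0.141], 0.89), ('torch_lens', [0.644, -0.328, 0.143], 0.73), ('torch_lens', [0.583, -0.042, 0.062], 0.72), ('torch_lens', [0.764, -0.343, 0.144], 0.66), ('torch_lens', [0.575, 0.345, 0.008], 0.29)]
torch -0.12 195 [-0.0134  0.0145] 0.0781
torch -0.11 206 [-0.013   0.0143] 0.0778
torch -0.1 224 [-0.0127  0.015 ] 0.0775
torch -0.09 237 [-0.0134  0.0147] 0.0778
torch -0.08 255 [-0.0132  0.0142] 0.0776
torch -0.07 502 [-0.0228  0.0251] 0.0773
torch -0.06 277 [-0.0117  0.0138] 0.0777
torch -0.05 271 [-0.0144  0.0159] 0.0803
torch -0.04 380 [-0.0154  0.0166] 0.0804
torch -0.03 381 [-0.015   0.0171] 0.0808
torch -0.02 570 [-0.0145  0.0163] 0.0811
```

View pics/w6.png

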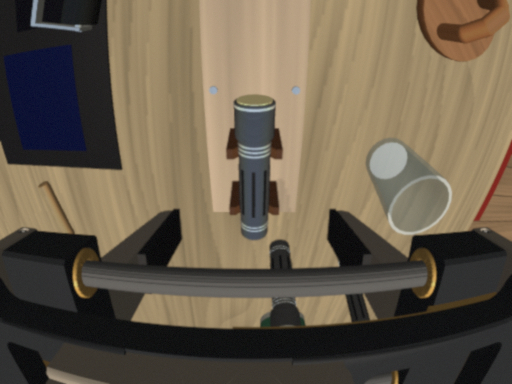

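View pics/j6.png

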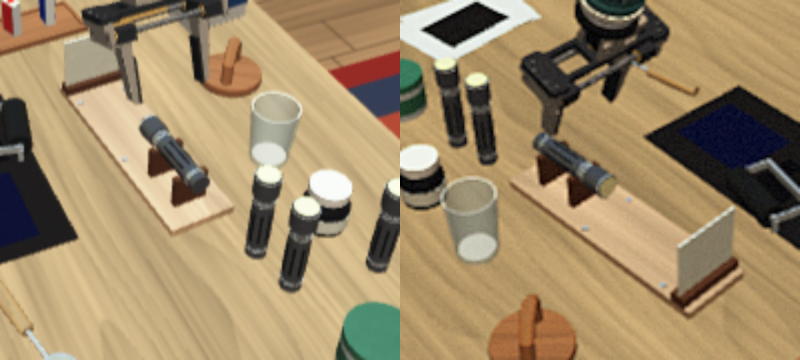

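The torch lies in both notches: wrist px (254,97) lens to (254,232) tail, level and on the axis to within about 1 mm, 18 mm lens overhang as planned. Next I'll look at the blue glass from above.

Run:
```python
from station import *
import numpy as np,cv2
from h import *
spot=np.array([.578,.0468,.062]); g=np.array([.572,.343,.038])
for h in (4.6,184.6):
    for pos,n in ((np.array([.50,.337,.24]),'view'),(g,'grasp')):
        R=R_of(np.radians(h),np.pi/2);q=solver.inverse_kinematics(pos+R[:,1]*.019*(n!='view'),R);print(h,n,None if q is None else q.round(2))
for h in (94.3,-85.7):
    R=R_of(np.radians(h),np.pi/2);q=solver.inverse_kinematics(spot+R[:,1]*.019,R);print(h,'spot',None if q is None else q.round(2))
R=R_of(np.radians(4.6),np.pi/2)
v=np.array([.50,.337,.24])
try: env.movel(v,R,rate=.25)
except env.PlanningError as e:
    print(e); s=env.sense(); env.movel(np.array(s['ee_pos'])+[0,0,.08],rate=.2); env.reach(v,R)
s=env.sense();print(s['t'],s['ee_pos'],np.round(s['joint_positions'],2))
im,d=viewer.read_camera('wrist');cv2.imwrite('pics/w7.png',im[:,:,::-1]);P=wcloud(viewer.camera_info('wrist'),d,np.array(s['ee_pos']),np.array(s['tcp_rot']));np.save('pics/w7P.npy',P)
print([(n,np.round(x['at'],3).tolist(),round(x['score'],2)) for n in ('blue_mid','red_mid','beam_spot','viewing_board') for x in tip_of('wrist',n)[:2]])
m=(P[...,2]>.065)&(P[...,2]<.076)&(P[...,0]>.4)&(P[...,0]<.62)&(abs(P[...,1]-.337)<.06)
n,lab=cv2.connectedComponents(m.astype(np.uint8))
for i in range(1,n):
    q=P[lab==i]
    if len(q)>60: print(len(q),q[:,2].mean().round(4),cv2.minAreaRect((q[:,:2]*1000).astype(np.float32)))
```

```text
4.6 view [-1.44  0.57  1.13  1.75 -0.56  1.19 -1.64]
4.6 grasp [-1.16  0.91  0.87  1.71 -0.84  0.94 -1.44]
184.6 view [-1.11  0.4   0.61  1.73 -0.25  1.09  1.23]
184.6 grasp [-0.68  0.73  0.12  1.68 -0.12  0.75  1.16]
94.3 spot [-0.49  0.61  0.46  1.91 -0.41  0.71  0.29]
-85.7 spot [ 0.13  0.61 -0.35  1.87  0.3   0.71  2.82]
18.5167 [0.50018954 0.33624556 0.24000211] [-1.43  0.56  1.11  1.75 -0.54  1.18 -1.66]
[('blue_mid', [0.574, 0.344, 0.038], 0.87), ('red_mid', [0.505, 0.333, 0.035], 0.85), ('beam_spot', [0.575, 0.046, 0.064], 0.79), ('viewing_board', [0.58, -0.018, 0.002], 0.72)]
476 0.07 ((571.5151977539062, 344.25555419921875), (32.27708435058594, 20.14161491394043), 89.2793960571289)
465 0.0699 ((502.6490173339844, 334.96087646484375), (20.057327270507812, 32.73908615112305), 19.873823165893555)
400 0.0699 ((428.5211181640625, 332.81829833984375), (21.425800323486328, 32.25037384033203), 9.390110969543457)
```

View pics/w7.png

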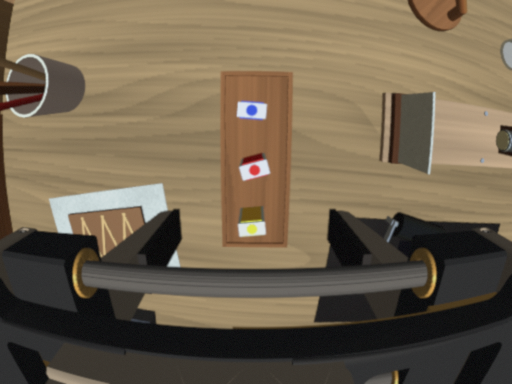

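Seen from above, blue is at px (252,110), red at (254,170) and yellow at (252,229). The blue top fits at (0.5715,0.3443) with its long side at 89.3°, so the jaw axis goes along that, onto the frosted faces.

Run:
```python
from station import *
import numpy as np,cv2
from h import *
R=R_of(np.radians(-0.7),np.pi/2)
g=np.array([.5715,.3443,.042-.019])
env.movel(g+[0,0,.10],R,rate=.15)
s=env.sense();print(s['t'],s['ee_pos'])
cv2.imwrite('pics/w8.png',viewer.read_camera('wrist')[0][:,:,::-1])
env.movel(g,R,rate=.1)
s=env.sense();print(s['t'],np.round(s['ee_pos']-g,4),s['wrist_force'].round(2))
im,d=viewer.read_camera('scene');cv2.imwrite('pics/c8.png',im[:,:,::-1])
a=cv2.imread('pics/w8.png');b=cv2.imread('pics/c8.png')[220:340,310:440]
cv2.imwrite('pics/j8.png',np.hstack([cv2.resize(a,(400,300)),cv2.resize(b,(325,300))]))
```

```text
19.8333 [0.57169142 0.34448877 0.1237981 ]
21.0333 [0.0006 0.0002 0.0007] [-0.72 -0.54  0.47]
```

View pics/j8.png

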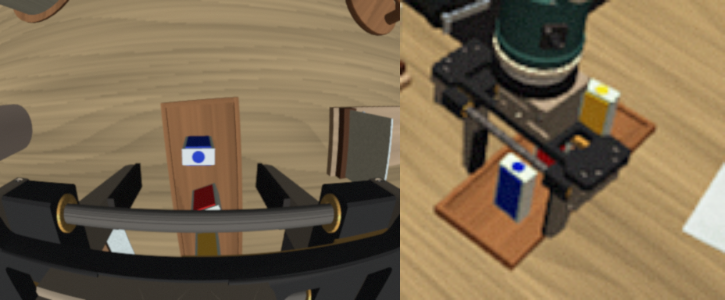

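The scene view shows the two open fingers straddling blue (517,185) on its frosted sides, with no contact force. I'll grip.

Run:
```python
from station import *
import numpy as np,cv2
from h import *
effector.grasp(25)
s=env.sense();print(s['t'],s['ee_pos'],s['gripper_width'],s['wrist_force'].round(2))
p=np.array(s['ee_pos']);env.movel(p+[0,0,.01],rate=.05);env.movel(p+[0,0,.16],rate=.2)
s=env.sense();print(s['t'],s['ee_pos'],s['gripper_width'],s['wrist_force'].round(2),np.round(s['joint_positions'],2))
cv2.imwrite('pics/w9.png',viewer.read_camera('wrist')[0][:,:,::-1])
im,d=viewer.read_camera('scene');np.save('pics/c9d.npy',d);b=im[150:340,230:420,::-1]
cv2.imwrite('pics/j9.png',np.hstack([cv2.resize(cv2.imread('pics/w9.png'),(400,300)),cv2.resize(b,(300,300))]))
spot=np.array([.578,.0468,.062])
for h in (94.3,-85.7):
    R=R_of(np.radians(h),np.pi/2);q=solver.inverse_kinematics(spot+[0,0,.1],R);print(h,q)
```

```text
22.0167 [0.57149336 0.34433666 0.02296107] 0.03215947066567229 [ 0.52 -0.65 -0.76]
23.2667 [0.57056747 0.3442667  0.18169615] 0.031880898937852044 [ 0.27  0.2  -1.6 ] [-1.25  0.72  1.02  1.63 -0.66  1.17 -1.65]
94.3 [-0.6511211   0.46626126  0.66859669  1.86062302 -0.3535062   0.93561199
  0.25397439]
-85.7 [-1.00851106  0.78334016  1.30210307  1.8788938  -0.8330564   1.16649387
 -2.46646252]
```

View pics/j9.png

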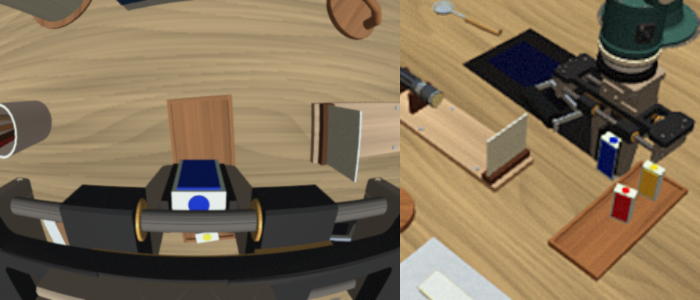

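Blue is held by the frosted faces (32 mm width) and clear. The red and yellow glasses haven't moved. I'll carry it over the card to the beam spot.

Run:
```python
from station import *
import numpy as np,cv2
from h import *
spot=np.array([.578,.0468,.047])
R=R_of(np.radians(94.3),np.pi/2)
env.movel(spot+[0,0,.135],R,rate=.12)
s=env.sense();print(s['t'],s['ee_pos'],s['gripper_width'],np.round(s['joint_positions'],2))
pos,rot=np.array(s['ee_pos']),np.array(s['tcp_rot'])
im,d=viewer.read_camera('wrist');cv2.imwrite('pics/w10.png',im[:,:,::-1]);P=wcloud(viewer.camera_info('wrist'),d,pos,rot);np.save('pics/w10P.npy',P)
# block top in tool frame
t=(P-pos)@rot
m=(abs(t[...,2])<.0155)&(abs(t[...,0])<.03)&(t[...,1]>-.036-.004-.008)&(t[...,1]<-.036)
q=t[m];print(len(q),q.mean(0) if len(q) else 0,q.min(0),q.max(0))
o=np.array([.583,-.019]);th=np.radians(94.3);c,sn=np.cos(th),np.sin(th)
dd=P[...,:2]-o;L=np.stack([dd[...,0]*c+dd[...,1]*sn,-dd[...,0]*sn+dd[...,1]*c,P[...,2]],-1)
cd=L[(L[...,2]>.1)&(L[...,2]<.112)&(abs(L[...,0]-.155)<.02)&(abs(L[...,1])<.07)];print('card top',len(cd),np.percentile(cd,[2,50,98],axis=0).round(4) if len(cd) else 0, np.degrees(np.polyfit(cd[:,1],cd[:,0],1)[0]) if len(cd) else 0)
b=L[(L[...,2]>.008)&(L[...,2]<.017)&(abs(L[...,1])<.07)];print('board',len(b),np.percentile(b,[1,99],axis=0).round(4))
```

```text
26.0 [0.57799222 0.04722332 0.18193096] 0.032089015551389405 [-0.66  0.44  0.68  1.84 -0.33  0.97  0.23]
2022 [-4.00445724e-03 -4.54133785e-02  3.99401301e-05] [-0.00975183 -0.04799925 -0.01549363] [ 0.0052301  -0.0360301   0.01546447]
card top 540 [[ 0.1533 -0.0458  0.1005]
 [ 0.1546  0.0003  0.108 ]
 [ 0.1567  0.046   0.1096]] 0.41190398467945544
board 10441 [[-0.154  -0.0483  0.0105]
 [ 0.174   0.0496  0.014 ]]
```

View pics/w10.png

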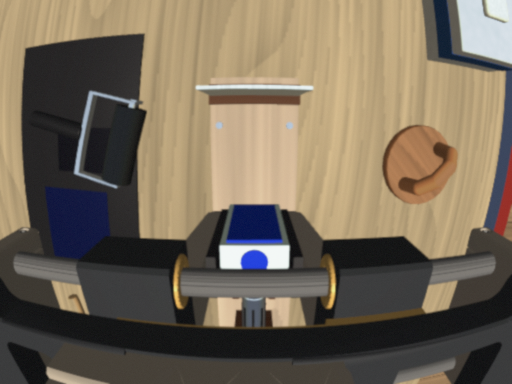

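The board reads centred and square from here: card yaw error is 0.4°, and the block face is at -9.8 mm of an expected -10 in the tool frame. I'll lower it into the beam.

Run:
```python
from station import *
import numpy as np,cv2
from h import *
spot=np.array([.5776,.0468,.0475])
R=R_of(np.radians(94.1),np.pi/2)
env.movel(spot,R,rate=.1)
env.pause(.5)
s=env.sense();print(s['t'],s['ee_pos']-spot,s['gripper_width'],s['wrist_force'].round(2),np.abs(s['joint_velocities']).max())
pos,rot=np.array(s['ee_pos']),np.array(s['tcp_rot']);print(rot.round(3))
im,d=viewer.read_camera('wrist');cv2.imwrite('pics/w11.png',im[:,:,::-1]);P=wcloud(viewer.camera_info('wrist'),d,pos,rot)
t=(P-pos)@rot
m=(abs(t[...,2])<.0155)&(abs(t[...,0])<.012)&(t[...,1]>-.06)&(t[...,1]<-.042);q=t[m];print(len(q),np.percentile(q,[2,50,98],axis=0).round(4))
o=np.array([.583,-.019]);th=np.radians(94.3);c,sn=np.cos(th),np.sin(th)
res={}
for cam in ('side','scene'):
    im,d=viewer.read_camera(cam);res[cam]=im[:,:,::-1].copy();Q=cloud(viewer.camera_info(cam),d)
    dd=Q[...,:2]-o;L=np.stack([dd[...,0]*c+dd[...,1]*sn,-dd[...,0]*sn+dd[...,1]*c,Q[...,2]],-1)
    tt=L[(L[...,2]>.066)&(L[...,2]<.095)&(abs(L[...,1])<.02)&(L[...,0]<.01)&(L[...,0]>-.16)];print(cam,'torch',len(tt),np.percentile(tt,[1,99],axis=0).round(4))
    print(cam,[(n,np.round(x['at'],3).tolist(),round(x['score'],2)) for n in ('blue_mid','beam_spot','red_mid','yellow_mid','torch_lens') for x in tip_of(cam,n)[:4]])
a=res['side'][120:300,180:380];b=res['scene'][130:330,180:400]
cv2.imwrite('pics/j11.png',np.hstack([cv2.resize(a,(400,360)),cv2.resize(b,(396,360))]))
print(env.sense()['t'])
```

```text
28.0417 [-6.82759960e-06  4.92265977e-05  4.25100762e-05] 0.03179016723946747 [-0.57 -0.44 -1.18] 0.0015853213107325677
[[ 0.072  0.     0.997]
 [-0.997  0.     0.072]
 [-0.    -1.     0.   ]]
2035 [[-0.0091 -0.0487 -0.0148]
 [-0.0033 -0.0472  0.0002]
 [ 0.0045 -0.0426  0.0149]]
side torch 372 [[-0.1593 -0.0103  0.0665]
 [-0.0239  0.0169  0.0803]]
side [('blue_mid', [0.576, 0.044, 0.062], 0.67), ('beam_spot', [0.579, 0.048, 0.067], 0.94), ('beam_spot', [0.432, 0.331, 0.036], 0.36), ('red_mid', [0.432, 0.33, 0.038], 0.58), ('red_mid', [0.502, 0.336, 0.043], 0.49), ('red_mid', [0.589, -0.119, 0.06], 0.3), ('yellow_mid', [0.433, 0.331, 0.036], 0.62), ('torch_lens', [0.582, -0.038, 0.065], 0.95), ('torch_lens', [0.638, -0.262, 0.137], 0.84), ('torch_lens', [0.77, -0.344, 0.143], 0.69), ('torch_lens', [0.648, -0.328, 0.14], 0.64)]
scene torch 156 [[-0.1569 -0.0171  0.0664]
 [-0.0633  0.0079  0.0754]]
scene [('blue_mid', [0.582, 0.048, 0.063], 0.54), ('beam_spot', [0.576, 0.046, 0.06], 0.86), ('beam_spot', [0.577, 0.047, 0.03], 0.61), ('beam_spot', [0.749, -0.111, 0.0], 0.43), ('yellow_mid', [0.43, 0.332, 0.037], 0.89), ('torch_lens', [0.764, -0.344, 0.141], 0.97), ('torch_lens', [0.646, -0.327, 0.144], 0.94), ('torch_lens', [0.582, -0.038, 0.06], 0.8), ('torch_lens', [0.635, -0.267, 0.14], 0.68)]
28.6917
```

View pics/j11.png

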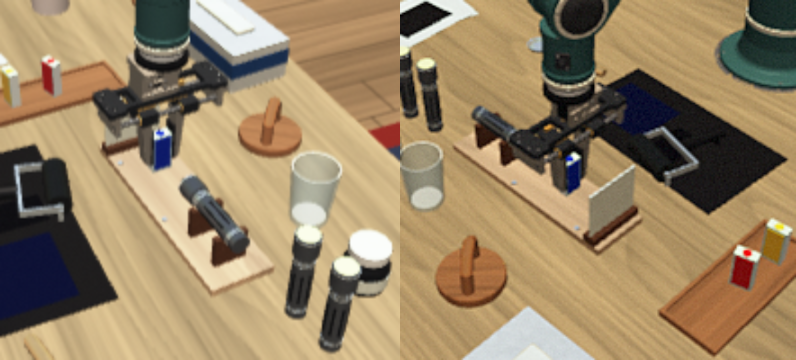

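View pics/w11.png

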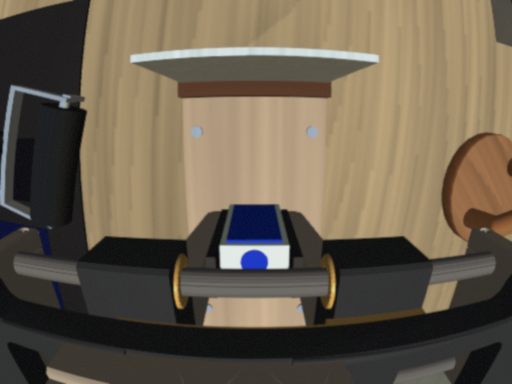

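The pictures show blue upright at side px (162,148), between the lens and the card. The board is symmetric about the block (studs at 197 and 312, block centre 254), and the torch is still in its rests. I'll hand in.

Run:
```python
from station import *
print(workorder.finish_job()); s=env.sense(); print(s['t'],s['gripper_width'])
```

```text
the job is handed in; nothing more can be done
None
the job is handed in; nothing more can be done
```

The job is handed in at about 28.7 s of the 51 s limit. The torch lies in the rests and the gripper is holding the blue glass in the beam.

- **Torch:** I took the torch nearest the base, at (0.534, -0.286). It lies level in both V-notches with its lens towards the card. It was released, and measured within about 1 mm of the beam axis.
- **Blue glass:** I gripped it by the two frosted faces only (jaw width 32 mm). It is upright at the beam spot, with its centre about 63 mm above the table and its underside about 31 mm up, clear of the board. Its faces are square to the beam within about 0.4°.
- **Last checks:** The arm was steady, the wrist force was under 1.5 N, and the other things looked undisturbed in the last pictures.
- **Disagreements:**
  - The scene and side cameras differed by about 5 mm from each other. I went by the wrist camera, which agreed with the side camera to within 2 mm.
  - Both fixed cameras' network readings put the blue glass within about 6 mm of the beam spot, which fits their mutual offset.
  - In the last network readings the red glass was missed by the scene camera, and the side camera's top hit for it was on yellow. The pictures show the red glass still standing in its place.

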